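# Try two thumb bolts in their test nuts and sort out the left-hand one

## Task

Two thumb bolts stand started in square test nuts in the aluminium holder; one has a right-hand thread, the other a left-hand thread. Try both by turning each about a quarter turn clockwise, seen from above, while it sits in the holder: the right-hand bolt screws down, the left-hand one backs out upwards. Then stand the left-hand bolt, together with its nut, upright on the floor of the open square steel tray and leave the right-hand one in its place in the holder.

Things in the scene. Friction and masses are not known exactly. Their poses are not given: they have to be found in the camera images.
- nut_1: Test nut 1: dark steel square block 34 x 34 x 30 mm high, 200 g, with a 60 g thumb bolt started in its top. Origin at the centre of its underside, z up along the bolt. At the start it stands in a square pocket of the fixed aluminium holder: pocket 14 mm deep, 1.5 mm clearance a side (it keeps the nut from turning), floor 6 mm over the worktop. Either nut may be in either pocket.
- stud_1_head (a point): Centre of the upright flat tab (spade head) of the bolt in nut 1, at the start 60 mm above the nut's underside. Bright steel tab 30 mm wide along this point's x, 10 mm thick along its y (grip across this), 22 mm high, half of it above the point; z up. It turns with 0.05 N m of drag, stays as left, cannot leave the nut, stops at 126 degrees either way. Shank 12 mm thick.
- nut_2: Test nut 2, the same as nut 1, in the other pocket with the other bolt; same origin and axes. The holder is 64 x 176 mm, its top 20 mm over the worktop, two low screw heads between the pockets; the pockets are 110 mm apart.
- stud_2_head (a point): The same for the bolt in nut 2. The bolts differ only in thread hand. Coarse four-start threads: 24 mm a turn, so a quarter turn moves the tab 6 mm against its nut; clockwise from above sinks the right-hand bolt, raises the left-hand one. With the tab held firmly at one height, a sinking bolt lifts its nut that much in the pocket; it drops back when let go.
- tray_in (a point): Centre of the inner floor of the open square steel tray, 3 mm over the worktop; z up, x and y along its sides. Tray 116 x 116 mm outside, 110 x 110 mm inside, walls 22 mm high over the worktop and 3 mm thick, empty, fixed to the worktop.
There are look-alikes about, which are no part of the job. What is shaped like the nut_2 but red is not meant.

How it is judged:
On the way:
1. both bolts turned clockwise by 55 degrees or more (right-hand tab 3.5 mm or more lower against its nut, left-hand one as much higher), both nuts still within 15 mm of their start (z of stud_1_head in the frame of nut_1 below 0.0565 m and z of stud_2_head in the frame of nut_2 above 0.0635 m and distance of each of nut_1, nut_2 from where it was at the start of the episode below 0.015 m), for 0.2 s.
At the end, for the whole second after the job is handed in: The left-hand bolt's nut stands upright (within 10 degrees) and at rest on the tray's floor, its underside within 6 mm of the floor and its centre within 45 mm of the tray's centre along each side; the right-hand bolt's nut is upright and at rest in its pocket, within 10 mm of where it started (x of nut_2 in the frame of tray_in between -0.045 and 0.045 m and y of nut_2 in the frame of tray_in between -0.045 and 0.045 m and z of nut_2 in the frame of tray_in between -0.004 and 0.006 m and angle between each of nut_2, nut_1's own z axis and vertical below 0.17 rad and linear speed of each of nut_2, nut_1 below 0.02 m/s and distance of nut_1 from where it was at the start of the episode below 0.01 m); the robot touches nothing.
It also fails if it takes over 66 s, if anything falls off the work surface, if the arm or the gripper's body presses on something with over 40 N, if the wrist force passes 120 N, or if a joint passes its speed limit or range.

## Robot

A 6-joint arm with a two-finger parallel gripper is mounted at the origin on a cart in front of the work surface, level with it; the furniture and walls round the work are solid. World frame = base frame: x ahead of the robot, y to its left, z up, the work surface at z = 0. Lengths are in m, angles in rad, forces in N, time in s.
With the tool pointing down it reaches from about 0.35 to 0.875 m from the base axis. Payload 4.2 kg.
Tool frame: the origin (TCP) lies at the very end of the fingers, on their centre line; the grasp point (between the pads) lies 19 mm behind it; y points along the fingers, x is the direction in which the jaws open and shut, and the axes are right-handed (so a half turn about y gives the same grasp; the last joint's range is limited). The gripper opens to 85 mm and grips with 20 to 120 N. Pads are 22 mm wide; open, the fingers measure 114 mm over their backs; the gripper's body (76 mm by 85 mm) begins 54 mm behind the grasp point. The pads swing forward as they close: fully open they stand 13 mm farther back than shut.
Start: joints at [1.535, 0.385, 0.008, 0, -1.194, -0.259], TCP at [0.182, 0.598, 0.231] pointing down, gripper open.
Joint ranges: [-3.14, 3.14], [-1.21, 2.06], [-1.07, 1.41], [-3.16, 2.05], [-2.99, -0.16], [-3.1, 3.1]. Speed limits (rad/s): [2.79, 2.79, 3.14, 3.14, 3.14, 3.14].

## Interface

Orientations are given as [roll, pitch, yaw] about the fixed x, y, z axes, in that order (R = Rz(yaw) Ry(pitch) Rx(roll)).
In Python, from plant import sensors, vision, arm gives the robot as it stands.
- The arm moves only by the shell command python3 -m creep 'ROWS' [FORCE]. ROWS is JSON, one flat list of numbers, 5 for each row, row after row: the shift along the tool's x, y, z in mm, then the turn about the tool's y in degrees, then the opening, from -1 (shut) to 1 (fully open). A call has 1 to 8 rows; each row shifts and turns the commanded pose from where the row before left it, along the tool's axes as they then stand; what a row does not reach is not made up. A row lasts 1/10 s, in which the tool goes at most 50 mm and 8.59 degrees, less where a joint would pass 70% of its speed; a pose out of reach is approached as far as the arm can. A call with a gripper value outside its range is refused whole. The fingers move at their own pace and stop on an object; FORCE is the grip in N (left out, the last holds). Time passes only in rows, so rows that do not move let the fingers close. It gives the time, the measured TCP pose, the force and the opening at its end, in the units of the state.
- sensors.observe(): the state, without advancing time (a new reading comes with each control period).
- vision.snapshot(name): name is "side" or "top" or "wrist"; returns a dict with "pixels" (420x560x3 uint8, blue, green, red), "fx", "fy", "cx", "cy" (pixels), "position" and "attitude" of the camera in the world. Camera axes: x right, y down, z forward; pixel columns grow to the right and rows downward; lengths in m; the calibration is good to about 2 mm. A picture is of the moment at which its call begins. There is no depth.
- arm.hand_in(): hands the job in, once; it reports no verdict.
The state is a dict: "t": time; "joints": joint angles; "qd": joint speeds; "joint_efforts": joint torques, N m; "eef_pos": TCP position; "tool_rot": TCP orientation; "contact_force": force on the tool from outside, world axes, zero at the start; "ft_torque": the same for the moment, N m; "width": finger opening in m.
Only numpy, scipy, OpenCV 4.12 (cv2) and the standard library are available. Lean on these libraries where they do the work, as an engineer would, in place of code of your own. Each camera call takes 0.05 s, during which the arm holds its last target. There are 200 camera calls.

## Working session

There is one attempt and no reset: what is moved stays moved. The work goes in short steps, Python scripts to look and compute and a shell command to move; the robot and the scene stay as the last step left them, time stands still between calls to the robot, and variables do not carry over. Pictures are saved under pics/ and viewed, about 8 in all and at most 12, crops included, and the job is handed in when it is done.

```bash
mkdir -p pics; ls; python3 - <<'E'
from plant import sensors, vision
import cv2,numpy as np
s=sensors.observe();print({k:np.round(v,4).tolist() for k,v in s.items()})
import pickle
for n in("side","top"):
    c=vision.snapshot(n);pickle.dump(c,open(f"{n}0.pkl","wb"));print(n,c["fx"],c["cx"],c["cy"],c["position"],c["attitude"])
    cv2.imwrite(f"pics/{n}0.png",np.array(c["pixels"]))
E
```

```text
pics
{'t': 0.0, 'joints': [1.5346, 0.3855, 0.0066, -0.0005, -1.194, -0.2586], 'qd': [-0.0015, 0.0003, -0.0002, 0.0002, -0.0009, 0.0006], 'joint_efforts': [-0.0001, -39.2287, 18.8403, 4.1862, -0.0046, 0.0], 'eef_pos': [0.1814, 0.5975, 0.2302], 'tool_rot': [-1.5707, -0.0022, -1.8658], 'contact_force': [0.5814, -0.1097, 0.3554], 'ft_torque': [0.019, -0.0397, -0.0289], 'width': 0.0857}
side 454.92272101805366 282.3771016694612 212.20126533272236 [ 0.44152117 -0.48743395  0.52864803] [-2.12702042 -0.00786889 -0.01923151]
top 477.2413412052484 275.3031911309798 210.21167458960704 [0.29024135 0.21087042 0.9135453 ] [-2.91883347e+00 -1.95803474e-03 -1.39825368e+00]
```

View pics/side0.png

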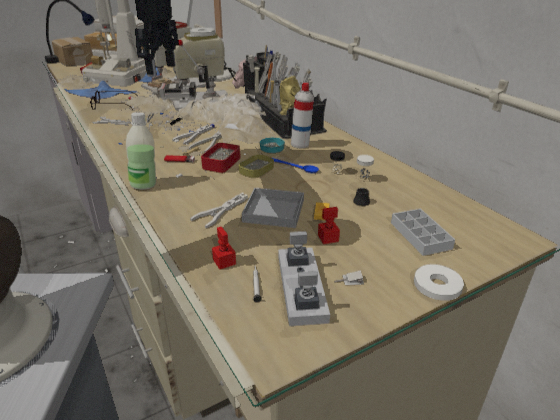

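View pics/top0.png

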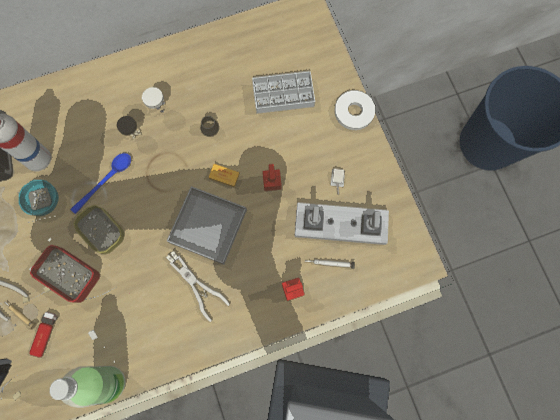

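The side view shows the holder at (303,285), with bolts at about (298,245) and (307,285), and the tray at (274,208). In the top view the holder is at (342,222), with nuts at (315,218) and (371,220), and the tray is at (207,225). The red look-alikes at top (272,178) and (292,289) are excluded. The two dark nuts in the holder are the ones meant; turning them will tell which is which.

```bash
cat > h.py <<'E'
import numpy as np,cv2,pickle
from scipy.spatial.transform import Rotation as R
def ray(c,u,v):
    d=np.array([(u-c["cx"])/c["fx"],(v-c["cy"])/c["fy"],1.])
    return np.array(c["position"]),R.from_euler('xyz',c["attitude"]).as_matrix()@d
def onz(c,u,v,z):
    p,d=ray(c,u,v); return p+d*(z-p[2])/d[2]
def proj(c,P):
    q=R.from_euler('xyz',c["attitude"]).as_matrix().T@(np.array(P)-c["position"])
    return np.array([c["fx"]*q[0]/q[2]+c["cx"],c["fy"]*q[1]/q[2]+c["cy"]])
def crop(c,u0,v0,u1,v1,k,name):
    cv2.imwrite(name,cv2.resize(np.array(c["pixels"])[v0:v1,u0:u1],None,fx=k,fy=k,interpolation=cv2.INTER_CUBIC))
E
python3 - <<'E'
from h import *
t=pickle.load(open("top0.pkl","rb"));s=pickle.load(open("side0.pkl","rb"))
im=np.array(t["pixels"])
hsv=cv2.cvtColor(im,cv2.COLOR_BGR2HSV)
m=((hsv[...,1]<40)&(hsv[...,2]>110)).astype(np.uint8)
w=np.zeros_like(m);w[190:255,280:400]=1
def rect(m,z):
    cs,_=cv2.findContours(m,cv2.RETR_EXTERNAL,cv2.CHAIN_APPROX_NONE);c=max(cs,key=cv2.contourArea)
    W=np.array([onz(t,*p[0],z)[:2] for p in c],np.float32);W2=cv2.convexHull(W*1000)
    return cv2.minAreaRect(W2)
print("holder",rect(m*w,0.02))
m=(hsv[...,1]<45).astype(np.uint8);w[:]=0;w[180:270,160:255]=1
print("tray",rect(m*w,0.022))
for p in((315,218),(371,220)):print(onz(t,*p,.05))
a=np.array(t["pixels"])[185:265,285:405];b=np.array(s["pixels"])[220:330,260:345]
A=cv2.resize(a,(400*120//80,400));B=cv2.resize(b,None,fx=400/110,fy=400/110)[:, :200+100]
cv2.imwrite("pics/crop0.png",np.hstack([cv2.resize(a,(480,320)),cv2.resize(b,(247,320))]))
E
```

```text
holder ((487.1623840332031, 115.26262664794922), (68.68635559082031, 176.7423553466797), 4.912410259246826)
tray ((440.10162353515625, 367.380615234375), (119.4354476928711, 117.35798645019531), 78.33293914794922)
[0.48132429 0.16795853 0.05      ]
[0.49540103 0.06544753 0.05      ]
```

View pics/crop0.png

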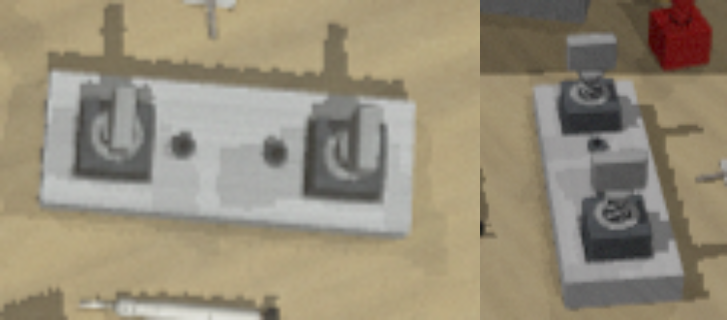

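The crop shows two identical grey nuts with a bright tab each, both tabs lying across the holder. The hand of each thread will show when they're turned. Next I work out tab angles and the move above A.

```bash
python3 - <<'E'
from h import *
t=pickle.load(open("top0.pkl","rb"));s=pickle.load(open("side0.pkl","rb"))
f=lambda x,y:(285+x/4-.4,185+y/4-.4)
for n,a,b in(("A",(122,87),(121,150)),("B",(370,108),(366,169))):
    p=onz(t,*f(*a),.077);q=onz(t,*f(*b),.077);print(n,(p+q)/2,np.hypot(*(p-q)[:2]),np.degrees(np.arctan2(*(p-q)[[1,0]])))
# side view tab: far nut A is upper tab; centre pixels
for n,uv in(("A",(592-480,55)),("B",(620-480,170))):
    u=260+uv[0]/320*110;v=220+uv[1]/320*110
    print(n,u,v,onz(s,u,v,.066))
from plant import vision
c=vision.snapshot("wrist");Rc=R.from_euler('xyz',c["attitude"]).as_matrix()
print(c["fx"],c["position"],Rc[:,2],Rc[:,0])
E
```

```text
A [0.48223371 0.17041453 0.077     ] 0.02893640795778247 7.945518192856351
B [0.49216885 0.06029822 0.077     ] 0.028049262873661326 3.5429392512989315
A 298.5 238.90625 [0.48615245 0.16731081 0.066     ]
B 308.125 278.4375 [0.49592046 0.06038962 0.066     ]
294.41757845476616 [0.25064266 0.57710868 0.37294072] [-0.27370156  0.08304024 -0.95822324] [-2.90857815e-01 -9.56766274e-01  1.65029574e-04]
```

```bash
python3 - <<'E'
from h import *
t=pickle.load(open("top0.pkl","rb"));s=pickle.load(open("side0.pkl","rb"))
for P in([.1814,.5975,.2302],[.25,.5,.23],[.48,.17,.2],[.1,.4,.3]):print(P,proj(t,P),proj(s,P))
print("green bottle base",onz(s,142,185,0), "other bottle",onz(s,302,145,0))
for z in(.15,.2,.25):print(z,onz(t,62,390,z),onz(s,137,117,z),"|",onz(t,5,120,z),onz(s,305,87,z))
E
```

```text
[0.1814, 0.5975, 0.2302] [-16.0627014  348.75248318] [162.31705794  77.20966801]
[0.25, 0.5, 0.23] [ 66.01069103 310.99641755] [184.79065289  89.72695042]
[0.48, 0.17, 0.2] [321.64278834 198.66027224] [296.81222968 169.86214057]
[0.1, 0.4, 0.3] [ 88.90184521 452.81074213] [93.35527317 68.8696177 ]
green bottle base [0.12428403 0.48971823 0.        ] other bottle [0.52580873 0.73000007 0.        ]
0.15 [0.13117474 0.50862227 0.15      ] [0.12135129 0.5490806  0.15      ] | [0.53722962 0.72207683 0.15      ] [0.53321336 0.79258484 0.15      ]
0.2 [0.14159106 0.48912429 0.2       ] [0.16362932 0.41221014 0.2       ] | [0.52105584 0.68860099 0.2       ] [0.52110552 0.62355995 0.2       ]
0.25 [0.15200738 0.46962631 0.25      ] [0.20590735 0.27533969 0.25      ] | [0.50488206 0.65512515 0.25      ] [0.50899768 0.45453507 0.25      ]
```

```bash
python3 -m creep '[29,0,37.5,0,0, 29,0,37.5,0,0, 29,0,37.5,0,0, 29,0,37.5,0,0, 29,0,37.5,0,0, 29,0,37.5,0,0, 29,0,37.5,0,0, 29,0,37.5,0,0]' 40; python3 -m creep '[29,0,37.5,0,0, 29,0,37.5,0,0, 29,20,37.5,0,0, 0,40,0,-8.3,0, 0,20,0,-8.3,0, 0,0,0,-8.3,0, 0,0,0,0,0, 0,0,0,0,0]'
python3 - <<'E'
from plant import sensors, vision
from h import *
s=sensors.observe();print({k:np.round(s[k],4).tolist() for k in("t","joints","eef_pos","tool_rot","contact_force")})
c=vision.snapshot("wrist");pickle.dump(c,open("w1.pkl","wb"));cv2.imwrite("pics/w1.png",c["pixels"])
print(proj(c,[.482,.170,.077]),proj(c,[.482,.170,.036]))
E
```

```text
t: 0.95
eef_pos: [0.4018, 0.2871, 0.2313]
tool_rot: [-1.571, 0.0, -1.865]
contact_force: [0.1, 0.1, 1.2]
width: 0.0423
t: 1.75
eef_pos: [0.4831, 0.1742, 0.1521]
tool_rot: [-1.57, 0.0, -1.434]
contact_force: [0.5, 0.6, 0.7]
width: 0.0428
{'t': 1.75, 'joints': [0.6626, 0.272, -0.377, 0.0001, -0.9212, 1.045], 'eef_pos': [0.4831, 0.1742, 0.1521], 'tool_rot': [-1.5703, 0.0002, -1.434], 'contact_force': [0.527, 0.6348, 0.732]}
[286.27300821 222.30957072] [285.40699223 207.87959393]
```

View pics/w1.png

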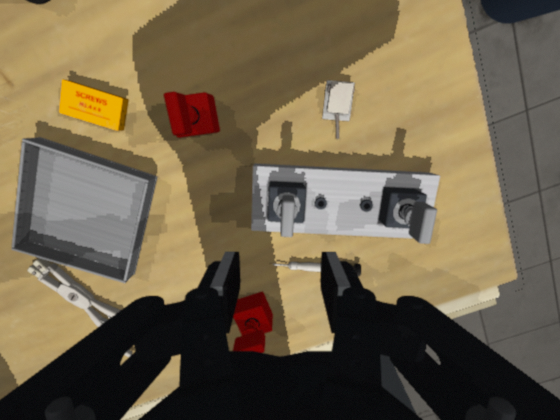

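The wrist view shows tab A at (288,215), predicted at (286,222), tab B near (424,222), and the tray centred at about (85,210). I'll enlarge the holder.

```bash
python3 - <<'E'
from h import *
c=pickle.load(open("w1.pkl","rb"));crop(c,245,160,445,250,4,"pics/w1c.png")
q=[(24,140),(155,178),(127,281),(13,248)]
P=np.array([onz(c,*p,.022) for p in q]);print(P.mean(0),[np.hypot(*(P[i]-P[i-1])[:2]) for i in range(4)])
E
```

```text
[0.44384875 0.36551549 0.022     ] [np.float64(0.11207026731076136), np.float64(0.1192754665617605), np.float64(0.11619016814470322), np.float64(0.11532409189379114)]
```

View pics/w1c.png

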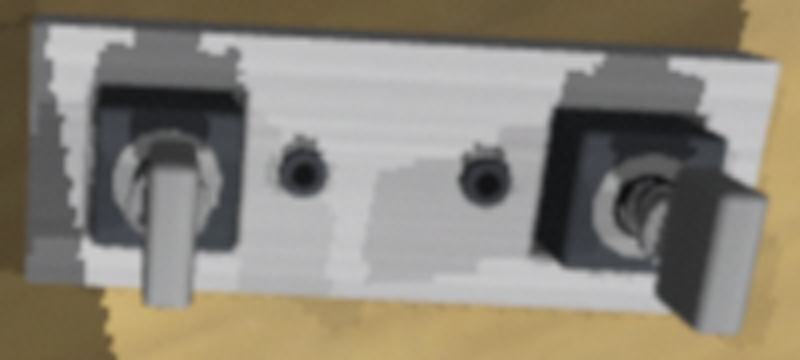

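```bash
python3 - <<'E'
from h import *
c=pickle.load(open("w1.pkl","rb"));f=lambda x,y:(245+x/4-.4,160+y/4-.4)
for n,a,b in(("A",(173,167),(167,305)),("B",(744,192),(719,330))):
    p=onz(c,*f(*a),.077);q=onz(c,*f(*b),.077);print(n,(p+q)/2,np.hypot(*(p-q)[:2]),np.degrees(np.arctan2(*(p-q)[[1,0]])))
E
```

```text
A [0.48485399 0.16977115 0.077     ] 0.028224497054541428 5.863326299029607
B [0.49477369 0.06030565 0.077     ] 0.02856210640151913 6.209247045196244
```

```bash
python3 -m creep '[4.2,35,0,1.5,-0.2, 0,35,0,0,-0.2, 0,35,0,0,-0.2, 0,0,0,0,-0.2, 0,0,0,0,-1, 0,0,0,0,-1, 0,0,0,0,-1, 0,0,0,0,-1]' 40
```

```text
t: 2.6
eef_pos: [0.4841, 0.1704, 0.0483]
tool_rot: [-1.568, 0.001, -1.457]
contact_force: [0.3, 0.0, -0.0]
width: 0.0146
```

```bash
python3 -m creep '[0,0,0,0,-1, 0,0,0,0,-1]'; python3 -m creep '[0,0,0,5,-1, 0,0,0,5,-1, 0,0,0,5,-1, 0,0,0,5,-1, 0,0,0,0,-1]'
```

```text
t: 2.8
eef_pos: [0.4842, 0.1703, 0.048]
tool_rot: [-1.569, 0.001, -1.457]
contact_force: [0.0, -0.5, 3.9]
width: 0.0147
t: 3.3
eef_pos: [0.4841, 0.17, 0.0485]
tool_rot: [-1.569, 0.001, -1.807]
contact_force: [-1.9, -0.7, 8.7]
width: 0.0143
```

```bash
python3 -m creep '[0,0,0,5,-1, 0,0,0,5,-1, 0,0,0,5,-1, 0,0,0,0,-1]'
python3 - <<'E'
from plant import sensors, vision
from h import *
s=sensors.observe();print({k:np.round(s[k],4).tolist() for k in("t","joints","eef_pos","contact_force","ft_torque")})
c=vision.snapshot("wrist");crop(c,180,90,380,290,3,"pics/w2.png")
E
```

```text
t: 3.7
eef_pos: [0.4844, 0.1701, 0.0492]
tool_rot: [-1.569, 0.002, -2.068]
contact_force: [-3.1, -2.0, 12.4]
width: 0.0142
{'t': 3.7, 'joints': [0.6549, 0.4119, -0.4926, 0.0018, -0.6642, 0.4171], 'eef_pos': [0.4844, 0.1701, 0.0492], 'contact_force': [-3.0986, -2.0468, 12.4134], 'ft_torque': [-0.5138, 0.7085, 0.0048]}
```

View pics/w2.png

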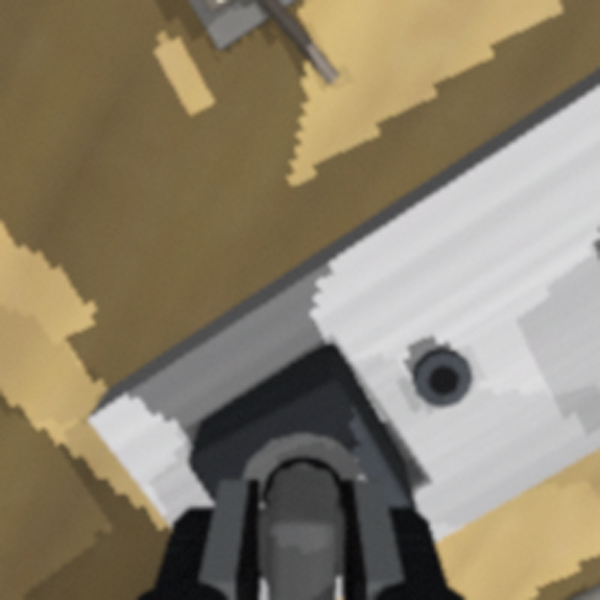

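The bolt in A pushes the tool up as it turns (force z 4 → 12 N), so A is left-hand. I'll keep turning while raising the tool to follow it.

```bash
python3 -m creep '[0,-1,0,5,-1, 0,-0.6,0,6,-1, 0,-0.5,0,6,-1, 0,-0.5,0,6,-1, 0,-0.4,0,6,-1, 0,-0.4,0,6,-1, 0,-0.4,0,6,-1, 0,-0.4,0,6,-1]'; python3 -m creep '[0,-0.4,0,6,-1, 0,0,0,0,-1]'
```

```text
t: 4.55
eef_pos: [0.4848, 0.1704, 0.0527]
tool_rot: [-1.571, 0.004, -2.891]
contact_force: [-0.1, -1.1, 5.9]
width: 0.0146
t: 4.75
eef_pos: [0.4849, 0.1704, 0.0531]
tool_rot: [-1.572, 0.004, -2.994]
contact_force: [-0.2, -1.4, 6.6]
width: 0.0143
```

```bash
python3 -m creep '[0,0,0,0,-0.3, 0,0,0,0,-0.3, 0,-30,0,0,-0.3, 0,-30,0,-7.9,-0.3, 0,0,0,-7.9,-0.2, 0,0,0,-7.9,-0.2, 0,0,0,-7.9,-0.2, 0,0,0,-7.9,-0.2]'; python3 -m creep '[0,0,0,-7.9,-0.2, 0,0,0,-7.9,-0.2, 0,0,0,-7.9,-0.2, 0,0,0,-7.9,-0.2, 0,0,0,-7.9,-0.2, 0,0,0,-7.9,-0.2, 0,0,0,0,-0.2]'; python3 -m creep '[37,0,-0.3,0,-0.2, 37,0,-0.3,0,-0.2, 36.4,0,-0.4,0,-0.2, 0,0,0,0,-0.2]'
python3 - <<'E'
from plant import vision
from h import *
c=vision.snapshot("wrist");pickle.dump(c,open("w3.pkl","wb"));cv2.imwrite("pics/w3.png",c["pixels"])
print(proj(c,[.494,.0603,.077]))
E
```

```text
t: 5.55
eef_pos: [0.483, 0.1698, 0.1112]
tool_rot: [-1.571, -0.001, -2.298]
contact_force: [0.0, -0.6, 0.2]
width: 0.0342
t: 6.25
eef_pos: [0.4831, 0.1698, 0.1111]
tool_rot: [-1.572, -0.0, -1.477]
contact_force: [-0.2, 0.2, 0.4]
width: 0.0339
t: 6.65
eef_pos: [0.492, 0.0568, 0.111]
tool_rot: [-1.573, -0.001, -1.484]
contact_force: [1.6, 1.0, -0.3]
width: 0.0336
[276.01312617 236.90152259]
```

View pics/w3.png

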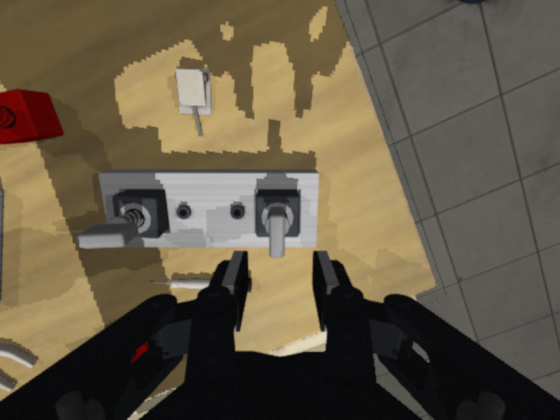

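The wrist view shows A turned about 90° with its nut seated at (140,215), and tab B at (277,237), which matches the prediction. I'm descending on B.

```bash
python3 -m creep '[-3,0,2,0,-0.2, 0,32,0,0,-0.2, 0,32,0,0,-0.2, 0,0,0,0,-0.2]'; python3 -m creep '[0,0,0,0,-1, 0,0,0,0,-1, 0,0,0,0,-1, 0,0,0,0,-1, 0,0,0,0,-1]'; python3 -m creep '[0,0,0,5,-1, 0,0,0,5,-1, 0,0,0,5,-1, 0,0,0,5,-1, 0,0,0,5,-1, 0,0,0,5,-1, 0,0,0,0,-1]'
```

```text
t: 7.1
eef_pos: [0.4917, 0.0631, 0.0441]
tool_rot: [-1.579, -0.002, -1.477]
contact_force: [-0.4, 0.1, -0.7]
width: 0.0343
t: 7.6
eef_pos: [0.495, 0.0633, 0.0482]
tool_rot: [-1.569, 0.001, -1.476]
contact_force: [-0.2, 1.1, -0.1]
width: 0.0147
t: 8.3
eef_pos: [0.4948, 0.0631, 0.0476]
tool_rot: [-1.57, 0.001, -2.0]
contact_force: [0.2, 0.8, -2.3]
width: 0.0146
```

B shows −2.3 N, the weight of its nut being lifted, so it is right-hand. I'll continue, lowering along with it.

```bash
python3 -m creep '[0,0.4,0,6,-1, 0,0.4,0,6,-1, 0,0.4,0,6,-1, 0,0.4,0,6,-1, 0,0.4,0,6,-1, 0,0.4,0,6,-1, 0,0.4,0,6,-1, 0,0.4,0,6,-1]'; python3 -m creep '[0,0.4,0,6,-1, 0,0.4,0,6,-1, 0,0.5,0,0,-1, 0,0,0,0,-1]'
```

```text
t: 9.1
eef_pos: [0.4958, 0.0633, 0.0447]
tool_rot: [-1.571, 0.003, -2.839]
contact_force: [3.3, -1.4, -3.5]
width: 0.0148
t: 9.5
eef_pos: [0.496, 0.0633, 0.0437]
tool_rot: [-1.571, 0.003, -3.043]
contact_force: [4.1, -2.0, -0.5]
width: 0.0146
```

```bash
python3 -m creep '[0,0,0,0,-0.3, 0,0,0,0,-0.3, 0,-30,0,0,-0.3, 0,-38,0,0,-0.3, 0.2,0,-36,0,-0.3, 0.2,0,-36,0,-0.3, 0,0,-36,0,-0.3, 0,0,0,-2.9,-0.3]'; python3 -m creep '[0,0,0,0,-0.3, 0,0,0,0,-0.3]'
python3 - <<'E'
from plant import vision
from h import *
c=vision.snapshot("wrist");pickle.dump(c,open("w4.pkl","wb"));cv2.imwrite("pics/w4.png",c["pixels"])
s=vision.snapshot("side");pickle.dump(s,open("s4.pkl","wb"))
a=np.array(s["pixels"])[210:330,250:350]
cv2.imwrite("pics/w4.png",np.hstack([np.array(c["pixels"])[:, 40:540][:420],cv2.resize(a,(350*100//100-60,420))[:,:290]]))
print(proj(c,[.4849,.1704,.083]))
E
```

```text
t: 10.3
eef_pos: [0.4836, 0.1739, 0.1113]
tool_rot: [-1.572, 0.001, -2.99]
contact_force: [-0.1, -0.5, 0.1]
width: 0.03
t: 10.5
eef_pos: [0.4833, 0.1702, 0.1108]
tool_rot: [-1.57, -0.001, -2.997]
contact_force: [-1.0, 0.4, -0.7]
width: 0.03
[276.5935351  243.46857045]
```

View pics/w4.png

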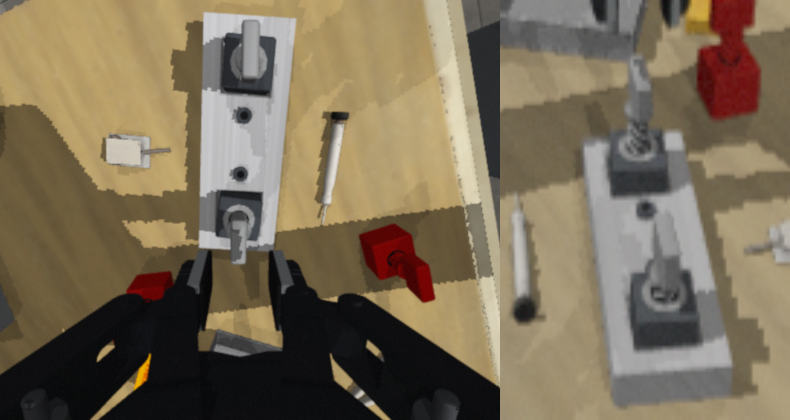

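Both nuts are seated; tab A (near, raised) is at about (278,240) and tab B is lower. I'm gripping A and lifting.

```bash
python3 -m creep '[-1.6,29,0,0,-0.3, 0,29,0,0,-0.3, 0,0,0,0,-0.3, 0,0,0,0,-1, 0,0,0,0,-1, 0,0,0,0,-1, 0,0,0,0,-1, 0,0,0,0,-1]' 70; python3 -m creep '[0,-8,0,0,-1, 0,-12,0,0,-1, 0,-20,0,0,-1, 0,-20,0,0,-1, 0,0,0,0,-1, 0,0,0,0,-1]'
```

```text
t: 11.4
eef_pos: [0.4857, 0.1708, 0.0536]
tool_rot: [-1.571, 0.001, -2.996]
contact_force: [-0.3, -0.7, -1.4]
width: 0.0126
t: 12.0
eef_pos: [0.4853, 0.1709, 0.1135]
tool_rot: [-1.572, 0.001, -2.997]
contact_force: [-0.2, 0.3, -3.0]
width: 0.0129
```

Holding about 2.6 N of extra weight, so the nut is lifted. Moving to the tray.

```bash
python3 -m creep '[1.5,0,-20,0,-1, 2.9,0,-40,0,-1, 2.9,0,-40,0,-1, 2.9,0,-40,0,-1, 2.9,0,-40,0,-1, 1.5,0,-20,0,-1, 0,0,0,0,-1, 0,0,0,0,-1]'; python3 - <<'E'
from plant import vision
from h import *
s=vision.snapshot("side");crop(s,200,120,360,240,4,"pics/s5.png")
t=vision.snapshot("top")
E
```

```text
t: 12.8
eef_pos: [0.4413, 0.3657, 0.1117]
tool_rot: [-1.569, -0.003, -2.996]
contact_force: [0.2, -0.6, -2.8]
width: 0.0129
```

View pics/s5.png

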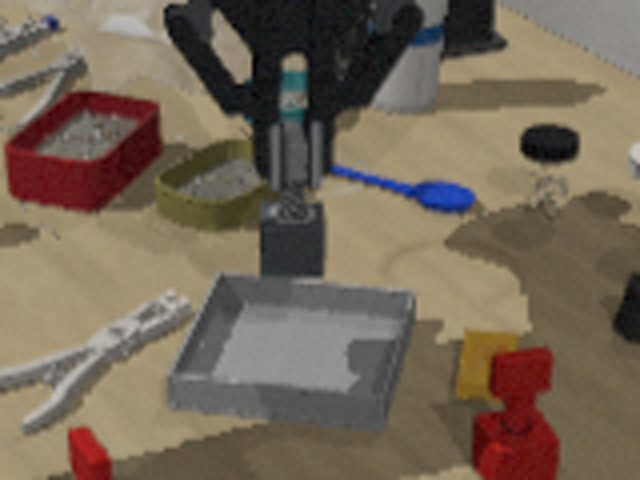

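The nut hangs upright over the tray (crop 292,240). Lowering.

```bash
python3 -m creep '[0,25,0,0,-1, 0,20,0,0,-1, 0,10,0,0,-1, 0,3,0,0,-1, 0,0,0,0,-1, 0,0,0,0,-1]'; python3 -m creep '[0,1,0,0,-1, 0,1,0,0,-1, 0,1,0,0,-1, 0,0,0,0,-1]'
```

```text
t: 13.5
eef_pos: [0.4428, 0.3669, 0.056]
tool_rot: [-1.572, 0.002, -2.997]
contact_force: [-0.2, 0.6, -2.6]
width: 0.0127
t: 13.9
eef_pos: [0.4421, 0.3665, 0.052]
tool_rot: [-1.571, -0.0, -2.996]
contact_force: [0.1, 0.2, -3.0]
width: 0.0128
```

```bash
python3 -m creep '[0,1,0,0,-1, 0,0.7,0,0,-1, 0,0,0,0,-1]'
```

```text
t: 14.2
eef_pos: [0.4422, 0.3666, 0.0505]
tool_rot: [-1.571, 0.0, -2.996]
contact_force: [-0.5, -0.0, -1.0]
width: 0.0128
```

Contact is made (−3 → −1 N). Releasing and retreating.

```bash
python3 -m creep '[0,0,0,0,-0.6, 0,0,0,0,-0.3, 0,0,0,0,-0.2, 0,-20,0,0,-0.2, 0,-40,0,0,-0.2, 0,-40,0,0,-0.2, 0,0,0,0,-0.2, 0,0,0,0,-0.2]'; python3 - <<'E'
from plant import vision
from h import *
s=vision.snapshot("side");pickle.dump(s,open("s6.pkl","wb"));w=vision.snapshot("wrist");pickle.dump(w,open("w6.pkl","wb"))
a=cv2.resize(np.array(s["pixels"])[170:330,230:350],(315,420))
cv2.imwrite("pics/f6.png",np.hstack([a,np.array(w["pixels"])[:,40:520]]))
E
```

```text
t: 15.0
eef_pos: [0.4425, 0.3671, 0.1517]
tool_rot: [-1.573, 0.002, -2.997]
contact_force: [-0.6, -1.0, -0.4]
width: 0.0344
```

View pics/f6.png

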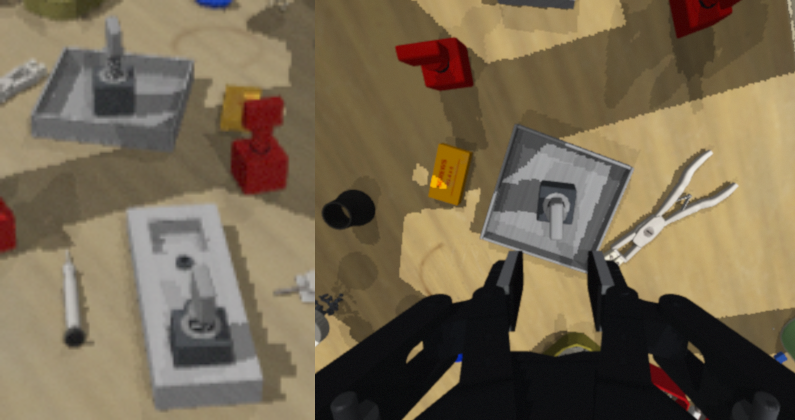

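The nut stands upright in the middle of the tray, the other one sits in its pocket, and the gripper is clear. Handing in.

```bash
python3 -c "
from plant import arm,sensors
print(arm.hand_in(),sensors.observe()['t'])"
```

```text
the job is handed in; nothing more can be done
the job is handed in; nothing more can be done
```

I turned both bolts about 90° clockwise in the holder, moved the left-hand one with its nut to the tray, and handed the job in at about 15 s of the 66 s allowed.

- **Left-hand bolt:** this was the one in the pocket nearer the tray. It pushed the tool up by 12 N, and I followed it up by about 5 mm as it turned.
- **Right-hand bolt:** it lifted its nut's weight (about −2.3 N), so I lowered the tool along with it, ending about 4.5 mm down.
- **Last pictures:** the left-hand bolt and nut stand upright near the middle of the tray. The right-hand nut sits upright in its pocket, and the gripper is open and clear about 100 mm above.
- **Not measured:** I judged the tab-against-nut travel from the turn angle, tool height and pictures only. The nuts also turn a few degrees in their pockets, so the bolts' net turn is probably nearer 84°. The gripper width read 13–15 mm on the 10 mm tabs, but the grip held. No check failed.

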